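# Work the sticky cover of the cutter box shut

### The job

Chips are getting into the wide cutter box: slide its black cover away from the robot until it is fully home against the far stop at both ends. The cover is loose and sticky in its track and jams as soon as one end gets well ahead of the other, so push its left and right ends in turn, a little at a time. Leave the cover of the narrow box standing as it is.

Things in the scene. Friction and masses are not known exactly. Their poses are not given: they have to be found in the camera images.
- cutter_box: Wide box of grey painted steel, fixed to the bench, 240 mm deep (x), 378 wide (y), 73 high. Origin: centre of its underside. Its x axis is the sliding direction, away from the robot (turned up to 15 degrees), y to the left. A flat deck 45 mm above the bench runs from its open near side (x = -125 mm) to x = 12 mm; then comes a well of end mills, 86 by 300 mm, then the stop.
- far_stop (a point): Middle of the wide box's far stop face, 55 mm above the bench, at x = 103 mm in the box's frame. The stop runs the whole width; the cover is fully home when its far edge meets it at both ends.
- strap (a point): Centre of the top of a fixed steel strap, 90 mm wide, 68 to 73 mm above the bench, that runs over the cover's middle from the box's near side (with a foot down to the deck there) to the stop. It hides the cover's near edge from y = -45 to 45 mm of the box; side lips hide it beyond 163 mm. The edge can be pushed only between these, left and right.
- cover: The wide box's cover: a plain black plastic slab, 100 mm (its x, the sliding direction) by 340 by 20 mm thick, about 0.6 kg, lying on the deck. Origin: centre of its underside. It rubs with 2 to 6 N and stays where left. Side channels leave 5 mm play at each end: it can turn about 8 degrees, one push point 33 mm ahead of the other, then jams; pushing the lagging end frees it.
- push_left (a point): Point on the cover's near edge face (towards the robot), at mid-thickness (55 mm above the bench, 10 mm above the deck), 115 mm to the left (+y) of the cover's middle. Fully home it lies at x = 3 mm in the box's frame; it starts 45 to 80 mm short of that, either end possibly a little ahead.
- push_right (a point): The same, 115 mm to the right (-y) of the cover's middle. Fully home it also lies at x = 3 mm in the box's frame.
- narrow_mark (a point): Centre of the top of the black cover (85 by 132 mm) of the narrow box, a grey box 200 by 160 mm and 60 mm high to the left or right of the wide one, its cover part open: a bystander, to stay as it is.

How it is judged:
By the outcome, as a careful person would: the job done as asked, in the order asked, and still so for the second after the job is handed in, with the robot touching nothing.
It also fails if it takes over 48 s, if anything falls off the work surface, if the arm or the gripper's body presses on something with over 40 N, if the wrist force passes 120 N, or if a joint passes its speed limit or range.

### The arm

A 6-joint arm with a two-finger parallel gripper is mounted at the origin on the work surface. World frame = base frame: x ahead of the robot, y to its left, z up, the work surface at z = 0. Lengths are in mm, angles in rad, forces in N, time in s.
With the tool pointing down it reaches from about 375 to 825 mm from the base axis. Payload 5.5 kg.
Tool frame: the origin (TCP) lies midway between the tips of the shut fingers; the grasp point (between the pads) lies 19 mm behind it (manip.grasp_offset is the distance from the TCP to the grasp point, in mm); z points along the fingers, x is the direction in which the jaws open and shut, and the axes are right-handed (so a half turn about z gives the same grasp; the last joint's range is limited). The gripper opens to 85 mm and grips with 20 to 120 N. Pads are 22 mm wide; open, the fingers measure 114 mm over their backs; the gripper's body (76 mm by 85 mm) begins 54 mm behind the grasp point. The pads swing forward as they close: fully open they stand 13 mm farther back than shut.
Start: joints at [-1.158, 0.314, -0.047, 1.21, 0, 1.571], TCP at [240.702, -549.598, 231.299] pointing down, gripper open.
Joint ranges: [-2.67, 2.67], [-0.69, 1.73], [-1.03, 1.25], [-2.08, 2.16], [-1.42, 1.45], [-3.14, 3.14]. Speed limits (rad/s): [2.39, 2.39, 3.01, 3.14, 3.14, 3.14].

### API

Orientations are given as a rotation vector (axis times angle).
In Python, from workcell import manip gives the robot as it stands. The module is installed in compiled form; this text tells all that it offers.
- The arm moves only by the tool step_arm, never from a script. Its argument "rows" is a list of rows, each a list of 3 entries, a list of its own where there are three numbers: the closure, from 0 (fully open) to 1 (shut), then the shift along the world's x, y, z in cm, then the turn, a rotation vector about the world's x, y, z in degrees. A call has 1 to 12 rows; each row is the pose to reach, as a shift and turn from the pose measured when the call began; what a row does not reach only later rows make up. A row lasts 1/8 s, in which the tool goes at most 62.5 mm and 10.7 degrees, less where a joint would pass 70% of its speed; a pose out of reach is approached as far as the arm can. A call with a gripper value outside its range is refused whole. The fingers move at their own pace and stop on an object; "squeeze" is the grip in N (left out, the last holds). Time passes only in rows, so rows that repeat a pose let the fingers close. It gives the time, the measured TCP pose, the force and the opening at its end, in the units of the state.
- manip.observe(): the state, without advancing time (a new reading comes with each control period).
- manip.camera(name): name is "side" or "top" or "wrist"; returns a dict with "image" (400x640x3 uint8, red, green, blue), "vertical_fov" (degrees; the focal length in pixels is half the picture's height over the tangent of half this angle, whatever the lens; pixels are square), "cx", "cy" (the principal point, pixels), "world_from_camera" (4x4, takes a point from camera to world coordinates). Camera axes: x right, y down, z forward; pixel columns grow to the right and rows downward; lengths in mm; the calibration is good to about 2 mm. A picture is of the moment at which its call begins. There is no depth.
- manip.hand_in(): hands the job in, once; it reports no verdict.
Trained networks look in a picture, given as the dict that the camera call returned (one of the last four; its "shot" number tells which), for a name from the list of things; names that differ only in an ending like _2 or _b are one class to them, and where a whole thing is asked for, a point or a joint stands for the part that bears it (a point fixed in the world has none). Each returns a list of dicts, best first, with "confidence" (0 to 1); they miss things now and then, are a little off and sometimes report something else, mostly with a low value. They report only what shows in the picture. A call takes as long as a camera call.
- manip.search_frame(picture, query): "location" ([x, y, z] in mm, in world coordinates, good to about 4 mm: the middle of the surface that is visible of it).
- manip.spot_point(picture, query): "location" ([x, y, z] in mm, in world coordinates, good to about 4 mm: a listed point, or the origin of a listed thing).
The state is a dict: "time": time; "joint_positions": joint angles; "joint_velocities": joint speeds; "tau": joint torques, N m; "position": TCP position; "eef_rot": TCP orientation; "ft_force": force on the tool from outside, world axes, zero at the start; "wrist_torque": the same for the moment, N m; "grip_width": finger opening in mm.
Only numpy, scipy, OpenCV 4.12 (cv2) and the standard library are available. Lean on these libraries where they do the work, as an engineer would, in place of code of your own. Each camera call takes 0.05 s, during which the arm holds its last target. There are 200 camera calls.

## Working session

There is one attempt and no reset: what is moved stays moved. The work goes in short steps, Python scripts to look and compute and a tool call to move; the robot and the scene stay as the last step left them, time stands still between calls to the robot, and variables do not carry over. Pictures are saved under pics/ and viewed, about 8 in all and at most 12, crops included, and the job is handed in when it is done.

Besides the shell and the picture viewer there is one more tool, called after ">>>" as a command line: name --argument value ..., lists and objects as JSON in quotes. step_arm: Moves the arm, as the interface text tells. Its arguments: {"type":"object","properties":{"rows":{"type":"array"},"squeeze":{"type":"number"}},"required":["rows"]}

```bash
mkdir -p pics; cat > h.py <<'E'
from workcell import manip
import numpy as np, cv2
def save(p,n): cv2.imwrite(f'pics/{n}.png',cv2.cvtColor(p['image'],cv2.COLOR_RGB2BGR))
def px(p,w):
    M=np.linalg.inv(np.array(p['world_from_camera'])); c=M[:3,:3]@np.array(w)+M[:3,3]
    f=200/np.tan(np.radians(p['vertical_fov'])/2); return (p['cx']+f*c[0]/c[2],p['cy']+f*c[1]/c[2])
def ray(p,u,v,z):
    M=np.array(p['world_from_camera']); f=200/np.tan(np.radians(p['vertical_fov'])/2)
    d=M[:3,:3]@np.array([(u-p['cx'])/f,(v-p['cy'])/f,1]); o=M[:3,3]; return o+d*(z-o[2])/d[2]
E
python3 - <<'E'
from h import *
o=manip.observe(); print(o['time'],o['position'],o['eef_rot'],o['ft_force'],o['grip_width'])
for n in('top','side'):
    p=manip.camera(n); save(p,n+'0'); print(n,np.round(np.array(p['world_from_camera']),2).tolist())
    for q in('cutter_box','far_stop','strap','cover','push_left','push_right','narrow_mark'):
        for r in manip.spot_point(p,q)[:2]: print(q,round(r['confidence'],2),np.round(r['location'],1),np.round(px(p,r['location'])))
E
```

```text
0.0 [ 240.47716265 -549.08363415  230.46457644] [-2.62882228e+00  1.71850961e+00  2.17929355e-03] [-0.73436815  0.54607188  0.04327716] 85.23581753013727
top [[-0.01, -0.98, 0.17, 432.9], [-1.0, 0.01, 0.01, -15.07], [-0.01, -0.17, -0.98, 1168.78], [0.0, 0.0, 0.0, 1.0]]
cutter_box 0.83 [564.6 -11.4   1.4] [327. 224.]
far_stop 0.56 [6.626e+02 1.000e-01 5.320e+01] [323. 191.]
strap 0.79 [552.2  -9.6  71.3] [326. 225.]
push_left 0.97 [506.9 103.   56.1] [289. 241.]
push_left 0.63 [ 491.1 -414.9   50.6] [461. 244.]
push_right 0.68 [ 512.3 -123.3   50.8] [364. 239.]
narrow_mark 0.67 [ 488.1 -410.6   50.7] [459. 246.]
side [[-0.79, -0.31, 0.53, -9.4], [-0.61, 0.39, -0.69, 791.19], [0.01, -0.87, -0.5, 662.48], [0.0, 0.0, 0.0, 1.0]]
cutter_box 0.74 [557.6  -6.5   1. ] [327. 225.]
far_stop 0.79 [664.1   1.8  50.8] [299. 201.]
strap 0.9 [546.8 -10.2  73.6] [331. 206.]
cover 0.69 [558.7  -9.2  45.6] [328. 212.]
push_left 0.88 [503.2 104.1  52.7] [320. 234.]
push_right 0.89 [ 513.1 -123.7   54.2] [361. 200.]
narrow_mark 0.54 [ 488.7 -410.8   49.7] [408. 172.]
```

View pics/top0.png

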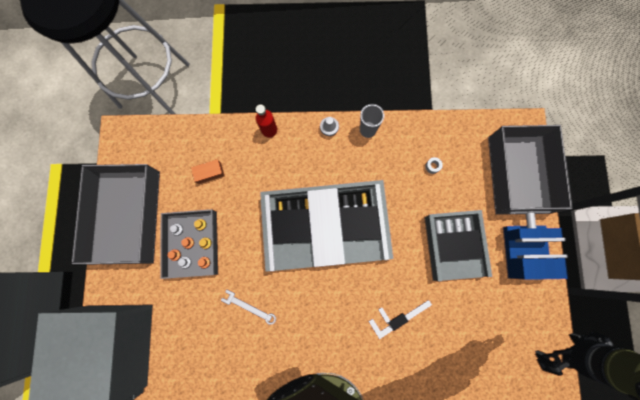

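View pics/side0.png

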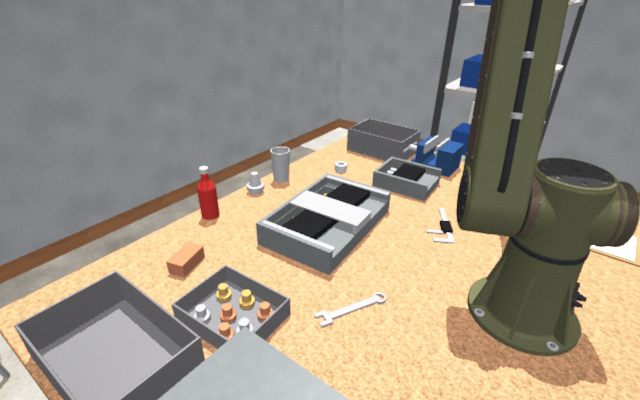

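The top view shows the wide box with its corners near (262,192), (383,182), (390,262) and (268,272), turned about +5°. The strap is at the middle, with the black cover's near edge at row ~240 on both sides. The narrow box is on the right at (459,246). I'll refine the yaw from a crop.

```bash
python3 - <<'E'
from h import *
p=manip.camera('top'); im=cv2.cvtColor(p['image'],cv2.COLOR_RGB2BGR)
c=im[170:285,250:400]; c=cv2.resize(c,None,fx=5,fy=5,interpolation=cv2.INTER_CUBIC); cv2.imwrite('pics/crop1.png',c)
# strap edges (white) -> yaw
m=(im[195:258,300:350].min(2)>185).astype(np.uint8); print(m.sum())
r=cv2.minAreaRect(np.argwhere(m)[:,::-1].astype(np.float32)+[300,195]); b=cv2.boxPoints(r); w=np.array([ray(p,u,v,73) for u,v in b]); print(np.round(b),np.round(w,1))
E
```

```text
1886Traceback (most recent call last):
  File "<stdin>", line 6, in <module>
cv2.error: OpenCV(4.12.0) /io/opencv/modules/imgproc/src/convhull.cpp:143: error: (-215:Assertion failed) total >= 0 && (depth == CV_32F || depth == CV_32S) in function 'convexHull'
```

View pics/crop1.png

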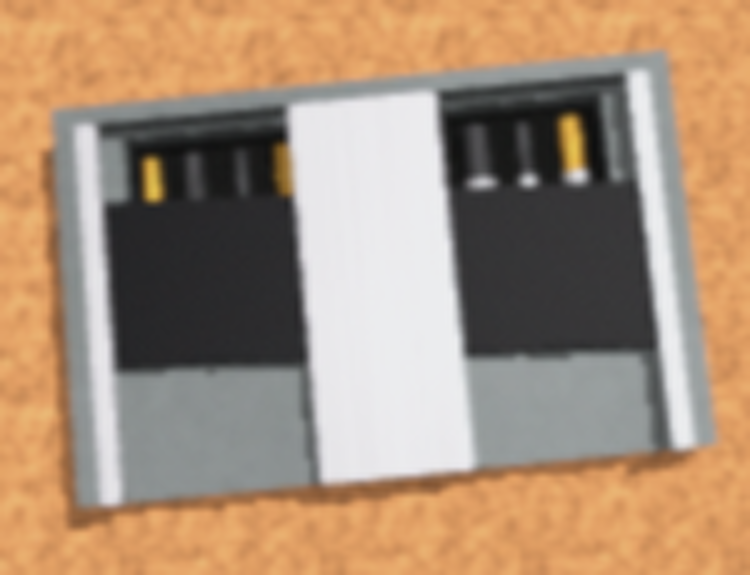

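>>> step_arm --rows '[[1,[4,8,0],[0,0,-9]],[1,[8,16,0],[0,0,-18]],[1,[12,24,0],[0,0,-18]],[1,[16,30,-3],[0,0,-18]],[1,[20,36,-6],[0,0,-18]],[1,[22,42,-8],[0,0,-18]],[1,[22,42,-8],[0,0,-18]],[1,[22,42,-8],[0,0,-18]],[1,[22,42,-8],[0,0,-18]]]'

```text
time: 1.98
position: [461.0, -126.9, 150.4]
eef_rot: [2.333, -2.103, -0.003]
ft_force: [0.2, 0.1, -0.1]
grip_width: -0.1
```

The crop shows the box edges sloping ~5.3° and the cover's near edge ~2.4°, running from (118,370) to (652,348) in the crop. So the left end is about 12 mm ahead and I'll push the right one first. Sliding direction is about (0.996, 0.092).

>>> step_arm --rows '[[1,[0,0,-5],[0,0,0]],[1,[0,0,-8.5],[0,0,0]],[1,[0,0,-9.8],[0,0,0]],[1,[1,0.1,-9.8],[0,0,0]],[1,[2,0.2,-9.8],[0,0,0]],[1,[3,0.3,-9.8],[0,0,0]],[1,[3,0.3,-9.8],[0,0,0]]]'

```text
time: 2.85
position: [492.9, -124.1, 53.3]
eef_rot: [-2.334, 2.102, -0.001]
ft_force: [-0.6, -0.4, -0.6]
grip_width: 0.1
```

```bash
python3 - <<'E'
from h import *
p=manip.camera('top'); im=cv2.cvtColor(p['image'],cv2.COLOR_RGB2BGR)
cv2.imwrite('pics/crop2.png',cv2.resize(im[170:285,250:400],None,fx=5,fy=5,interpolation=cv2.INTER_CUBIC))
print(px(p,manip.observe()['position']))
E
```

```text
(np.float64(364.3311696965588), np.float64(245.4780757135587))
```

View pics/crop2.png

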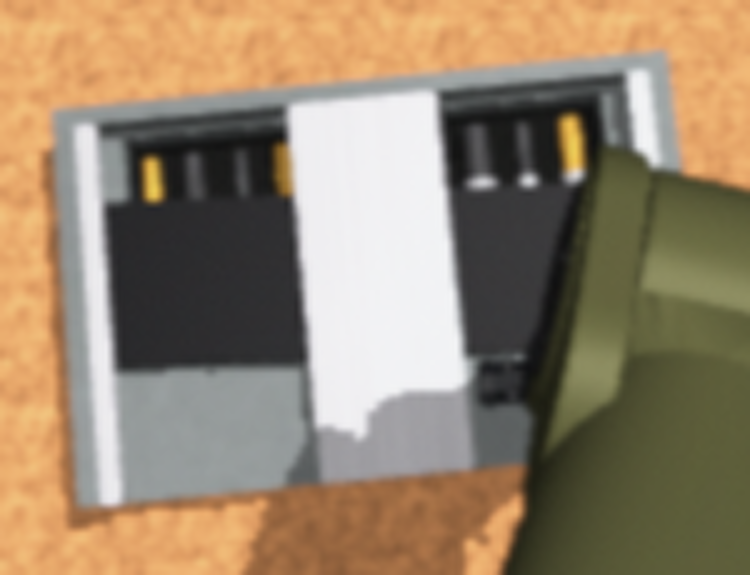

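The finger is on the deck just short of the right edge, with no contact yet. Now I'll push the right end in.

>>> step_arm --rows '[[1,[0.5,0.05,0],[0,0,0]],[1,[1,0.1,0],[0,0,0]],[1,[1.5,0.15,0],[0,0,0]],[1,[1.5,0.15,0],[0,0,0]]]'

```text
time: 3.4
position: [507.1, -122.5, 52.8]
eef_rot: [2.334, -2.103, -0.001]
ft_force: [-0.3, -0.5, -1.1]
grip_width: -0.2
```

>>> step_arm --rows '[[1,[0.5,0.05,0],[0,0,0]],[1,[1,0.1,0],[0,0,0]],[1,[1.5,0.15,0],[0,0,0]],[1,[1.5,0.15,0],[0,0,0]]]'

```text
time: 3.9
position: [523.1, -120.8, 52.8]
eef_rot: [-2.334, 2.102, 0.0]
ft_force: [-0.8, 0.4, -0.2]
grip_width: 0.6
```

```bash
cat > look.py <<'E'
from h import *
B=np.array([561,-9.]);a=np.radians(5.3);R=np.array([[np.cos(a),np.sin(a)],[-np.sin(a),np.cos(a)]])
for n in('top','side','wrist'):
    p=manip.camera(n)
    for q in('push_left','push_right','far_stop'):
        for r in manip.spot_point(p,q)[:1]: print(n,q,round(r['confidence'],2),np.round(r['location'],1),'box',np.round(R@(np.array(r['location'][:2])-B),1))
o=manip.observe();print(o['time'],o['position'],'tcp box',R@(o['position'][:2]-B),o['ft_force'])
E
python3 look.py
```

```text
top push_left 0.91 [507.9 103.1  58.4] box [-42.5 116.5]
top push_right 0.65 [ 534.2 -126.7   51.9] box [ -37.6 -114.7]
top far_stop 0.73 [666.    3.4  52.3] box [105.7   2.6]
side push_left 0.57 [509.  103.5  51.1] box [-41.4 116.8]
side push_right 0.57 [ 536.6 -122.    58.8] box [ -34.7 -110.3]
side far_stop 0.95 [664.9   0.7  52. ] box [1.044e+02 1.000e-01]
4.5 [ 522.10874544 -120.96771467   52.80811312] tcp box [ -49.06750629 -107.89661087] [ 0.35805488  0.21269199 -0.75090822]
```

The right end is moving freely. I'll give it 8 mm more, then lift over the strap to the left end.

>>> step_arm --rows '[[1,[0.5,0.05,0],[0,0,0]],[1,[0.8,0.08,0],[0,0,0]],[1,[0.8,0.08,0],[0,0,0]],[1,[-2,-0.2,0],[0,0,0]],[1,[-4,-0.2,5],[0,0,0]],[1,[-5,5,7],[0,0,0]],[1,[-6,11,7],[0,0,0]],[1,[-6,17,7],[0,0,0]],[1,[-6,22.3,7],[0,0,0]],[1,[-6,22.3,3],[0,0,0]],[1,[-6,22.3,0],[0,0,0]],[1,[-6,22.3,0],[0,0,0]]]'

```text
time: 6.0
position: [464.4, 74.0, 51.0]
eef_rot: [-2.362, 2.051, 0.036]
ft_force: [0.2, 0.4, 0.5]
grip_width: -0.1
```

```bash
python3 look.py
```

```text
top push_left 0.64 [666.    2.4  52.4] box [105.6   1.7]
top push_right 0.57 [ 542.6 -127.    54.5] box [ -29.2 -115.8]
top far_stop 0.63 [666.    5.7  53.1] box [105.9   4.9]
side push_left 0.63 [509.3 101.9  50.8] box [-41.2 115.2]
side push_right 0.57 [6.631e+02 2.000e-01 4.950e+01] box [102.5  -0.3]
side far_stop 0.75 [663.9   0.9  53.3] box [103.4   0.4]
wrist push_left 0.76 [511.4 104.2  54.9] box [-38.9 117.3]
6.6 [466.13562875  74.34755615  53.05983929] tcp box [-86.7599347   91.75389789] [ 0.33833674 -0.42393215 -0.60485187]
```

>>> step_arm --rows '[[1,[0,2.8,0],[0,0,0]],[1,[1,2.9,0],[0,0,0]],[1,[2,3,0],[0,0,0]],[1,[2.6,3.1,0],[0,0,0]],[1,[3.2,3.15,0],[0,0,0]],[1,[3.8,3.2,0],[0,0,0]],[1,[4.4,3.25,0],[0,0,0]],[1,[4.4,3.25,0],[0,0,0]]]'

```text
time: 7.6
position: [513.1, 94.4, 53.1]
eef_rot: [-2.373, 2.021, 0.042]
ft_force: [0.1, 0.1, 0.8]
grip_width: -0.3
```

>>> step_arm --rows '[[1,[0.5,0.05,0],[0,0,0]],[1,[0.9,0.08,0],[0,0,0]],[1,[0.9,0.08,0],[0,0,0]]]'

```text
time: 7.98
position: [522.9, 95.2, 53.1]
eef_rot: [-2.373, 2.021, 0.041]
ft_force: [-0.1, 0.2, 0.0]
grip_width: -0.0
```

```bash
python3 look.py
```

```text
top push_left 0.54 [562.8  -9.   -1.2] box [ 1.8 -0.2]
top push_right 0.82 [ 544.3 -124.5   52.4] box [ -27.3 -113.5]
top far_stop 0.78 [665.    2.4  52.2] box [104.6   1.7]
side push_left 0.91 [537.9 103.   53.4] box [-12.7 113.7]
side push_right 0.91 [ 544.7 -123.    54.3] box [ -26.8 -112. ]
side far_stop 0.66 [ 6.632e+02 -5.000e-01  5.370e+01] box [102.5  -1. ]
wrist push_left 0.71 [537.4 105.7  55.2] box [-12.9 116.4]
8.575 [522.1652724   95.13838874  53.11815339] tcp box [-29.04937328 107.2803523 ] [-0.43046654  0.45985203  0.28870408]
```

>>> step_arm --rows '[[1,[-2,-0.2,0],[0,0,0]],[1,[-3,-0.2,4],[0,0,0]],[1,[-3,-4,7],[0,0,0]],[1,[-3,-9,7],[0,0,0]],[1,[-3,-14,7],[0,0,0]],[1,[-3,-19,7],[0,0,0]],[1,[-3,-21.7,7],[0,0,0]],[1,[-3,-21.7,7],[0,0,0]],[1,[-3,-21.7,7],[0,0,0]],[1,[-3,-21.7,4],[0,0,0]],[1,[-3,-21.7,0],[0,0,0]],[1,[-3,-21.7,0],[0,0,0]]]'

```text
time: 10.07
position: [489.4, -119.9, 50.8]
eef_rot: [-2.377, 2.021, 0.051]
ft_force: [0.2, 0.6, 0.7]
grip_width: 0.0
```

Next, the right end: push to TCP x ≈ 553.

>>> step_arm --rows '[[1,[1,0.1,0.2],[0,0,0]],[1,[2,0.2,0.2],[0,0,0]],[1,[3,0.2,0.2],[0,0,0]],[1,[3.6,0.2,0.2],[0,0,0]],[1,[4.2,0.2,0.2],[0,0,0]],[1,[4.8,0.2,0.2],[0,0,0]],[1,[5.4,0.2,0.2],[0,0,0]],[1,[6,0.2,0.2],[0,0,0]],[1,[6.3,0.2,0.2],[0,0,0]],[1,[6.3,0.2,0.2],[0,0,0]]]'

```text
time: 11.32
position: [553.0, -117.8, 52.7]
eef_rot: [-2.377, 2.02, 0.05]
ft_force: [-0.3, -1.3, -0.7]
grip_width: 0.0
```

```bash
python3 look.py
```

```text
top push_left 0.59 [536.7 101.7  55.5] box [-14.  112.5]
top push_right 0.72 [ 567.  -124.5   52. ] box [  -4.7 -115.6]
top far_stop 0.86 [664.6   5.9  50.2] box [104.5   5.3]
side push_left 0.72 [538.3 103.1  51.4] box [-12.2 113.7]
side push_right 0.91 [ 566.1 -124.6   55.3] box [  -5.6 -115.6]
side far_stop 0.65 [663.5   4.2  52.7] box [103.3   3.7]
wrist push_right 0.71 [ 566.2 -129.5   57.1] box [  -6.  -120.5]
11.925 [ 552.39593405 -117.83161481   52.8518172 ] tcp box [ -18.62012116 -107.57156418] [ 0.18066366 -0.02997919 -0.23351834]
```

>>> step_arm --rows '[[1,[-2,-0.2,0],[0,0,0]],[1,[-4,-0.2,4],[0,0,0]],[1,[-5,4,7],[0,0,0]],[1,[-5,9,7],[0,0,0]],[1,[-5,14,7],[0,0,0]],[1,[-5,19,7],[0,0,0]],[1,[-5,21.6,7],[0,0,0]],[1,[-5,21.6,7],[0,0,0]],[1,[-5,21.6,7],[0,0,0]],[1,[-5,21.6,4],[0,0,0]],[1,[-5,21.6,0],[0,0,0]],[1,[-5,21.6,0],[0,0,0]]]'

```text
time: 13.42
position: [499.9, 94.7, 50.5]
eef_rot: [-2.38, 2.023, 0.058]
ft_force: [0.5, -0.1, 0.9]
grip_width: 0.0
```

>>> step_arm --rows '[[1,[0.8,0.1,0],[0,0,0]],[1,[1.5,0.2,0],[0,0,0]],[1,[2,0.2,0],[0,0,0]],[1,[2.3,0.2,0],[0,0,0]],[1,[2.6,0.2,0],[0,0,0]],[1,[2.9,0.2,0],[0,0,0]],[1,[2.9,0.2,0],[0,0,0]]]'

```text
time: 14.3
position: [528.6, 96.8, 50.3]
eef_rot: [-2.38, 2.023, 0.059]
ft_force: [-3.4, 0.5, 1.6]
grip_width: 0.1
```

>>> step_arm --rows '[[1,[0.2,0,0.2],[0,0,0]],[1,[0.4,0.03,0.2],[0,0,0]],[1,[0.6,0.05,0.2],[0,0,0]],[1,[0.6,0.05,0.2],[0,0,0]]]'

```text
time: 14.8
position: [535.0, 97.4, 52.3]
eef_rot: [-2.38, 2.022, 0.059]
ft_force: [-1.2, 1.0, -0.5]
grip_width: -0.4
```

>>> step_arm --rows '[[1,[0.2,0,0],[0,0,0]],[1,[0.3,0.02,0],[0,0,0]],[1,[0.3,0.02,0],[0,0,0]]]'

```text
time: 15.18
position: [538.2, 97.5, 52.3]
eef_rot: [-2.38, 2.022, 0.058]
ft_force: [-2.1, 0.1, -1.3]
grip_width: -0.1
```

```bash
python3 look.py
```

```text
top push_left 0.27 [ 489.6 -412.3   53.5] box [-108.3 -395. ]
top push_right 0.87 [ 567.8 -126.8   52.1] box [  -4.1 -117.9]
top far_stop 0.96 [665.    2.9  53.5] box [104.7   2.2]
side push_left 0.82 [549.8 103.4  48.1] box [ -0.8 113. ]
side push_right 0.69 [ 570.4 -124.    53.8] box [  -1.3 -115.4]
side far_stop 0.98 [663.    1.8  53.6] box [102.6   1.3]
wrist push_left 0.69 [549.9 102.3  53.5] box [ -0.8 111.8]
wrist push_right 0.63 [662.6   2.2  58.6] box [102.2   1.8]
wrist far_stop 0.93 [661.2   2.3  57.5] box [100.8   2. ]
15.775 [538.16627779  97.54896565  52.39688131] tcp box [-12.8941106 108.202601 ] [-0.28478218  0.91725356 -1.15450069]
```

Continue the left end in small steps until the force rises.

>>> step_arm --rows '[[1,[0.2,0,0],[0,0,0]],[1,[0.3,0.02,0],[0,0,0]],[1,[0.3,0.02,0],[0,0,0]]]'

```text
time: 16.15
position: [541.1, 97.8, 52.3]
eef_rot: [-2.38, 2.022, 0.059]
ft_force: [-1.9, -0.4, -0.0]
grip_width: -0.4
```

>>> step_arm --rows '[[1,[0.2,0,0],[0,0,0]],[1,[0.2,0.02,0],[0,0,0]]]'

```text
time: 16.4
position: [543.2, 97.9, 52.3]
eef_rot: [-2.38, 2.022, 0.058]
ft_force: [-3.3, -0.6, 0.7]
grip_width: -0.1
```

>>> step_arm --rows '[[1,[0.2,0,0],[0,0,0]],[1,[0.2,0.02,0],[0,0,0]]]'

```text
time: 16.65
position: [543.4, 97.9, 52.1]
eef_rot: [-2.382, 2.024, 0.062]
ft_force: [-8.2, -0.6, 6.2]
grip_width: 0.2
```

>>> step_arm --rows '[[1,[0.2,0,0],[0,0,0]],[1,[0.2,0.02,0],[0,0,0]]]'

```text
time: 16.9
position: [543.4, 97.8, 52.0]
eef_rot: [-2.383, 2.026, 0.066]
ft_force: [-8.4, -1.4, 7.1]
grip_width: 0.1
```

```bash
python3 look.py
```

```text
top push_left 0.73 [562.1  -7.    2.5] box [1.3 1.9]
top push_right 0.69 [ 569.2 -125.9   54.8] box [  -2.6 -117.2]
top far_stop 0.67 [6.659e+02 1.000e-01 5.280e+01] box [105.3  -0.6]
side push_right 0.97 [ 568.8 -123.7   52.8] box [  -2.8 -114.9]
side far_stop 0.96 [660.4   3.6  52.5] box [100.1   3.4]
wrist push_left 0.62 [554.4 108.9  57.1] box [  4.3 118. ]
wrist push_right 0.57 [663.8   4.4  59.2] box [103.6   3.8]
wrist far_stop 0.53 [549.6 -12.7  73.5] box [-11.7  -2.6]
17.5 [543.40339283  97.79489397  52.04914127] tcp box [ -7.65666927 107.9637225 ] [-9.58229729 -0.4919674   7.08709833]
```

The left end has stopped firmly at box x ≈ 4. Now the right end.

>>> step_arm --rows '[[1,[-3,-0.2,0],[0,0,0]],[1,[-4,-0.2,4],[0,0,0]],[1,[-4,-4,7],[0,0,0]],[1,[-4,-9,7],[0,0,0]],[1,[-4,-14,7],[0,0,0]],[1,[-4,-19,7],[0,0,0]],[1,[-4,-21.7,7],[0,0,0]],[1,[-4,-21.7,7],[0,0,0]],[1,[-4,-21.7,7],[0,0,0]],[1,[-4,-21.7,4],[0,0,0]],[1,[-4,-21.7,0.2],[0,0,0]],[1,[-4,-21.7,0.2],[0,0,0]]]'

```text
time: 19.0
position: [501.0, -117.4, 51.9]
eef_rot: [-2.387, 2.025, 0.073]
ft_force: [-0.5, -1.0, 0.8]
grip_width: -0.3
```

>>> step_arm --rows '[[1,[1,0,0.2],[0,0,0]],[1,[2,0.1,0.2],[0,0,0]],[1,[3,0.2,0.2],[0,0,0]],[1,[4,0.2,0.2],[0,0,0]],[1,[4.5,0.2,0.2],[0,0,0]],[1,[5,0.2,0.2],[0,0,0]],[1,[5.2,0.2,0.2],[0,0,0]],[1,[5.2,0.2,0.2],[0,0,0]]]'

```text
time: 20.0
position: [552.9, -115.4, 53.8]
eef_rot: [-2.387, 2.025, 0.073]
ft_force: [-0.1, 0.4, 0.5]
grip_width: 0.0
```

>>> step_arm --rows '[[1,[0.3,0,0],[0,0,0]],[1,[0.5,0.02,0],[0,0,0]],[1,[0.5,0.02,0],[0,0,0]]]'

```text
time: 20.38
position: [557.4, -115.3, 53.7]
eef_rot: [-2.387, 2.026, 0.075]
ft_force: [-3.2, -0.7, 1.7]
grip_width: -0.3
```

>>> step_arm --rows '[[1,[0.2,0,0],[0,0,0]],[1,[0.3,0.02,0],[0,0,0]],[1,[0.3,0.02,0],[0,0,0]]]'

```text
time: 20.75
position: [560.3, -115.3, 53.7]
eef_rot: [-2.387, 2.026, 0.074]
ft_force: [-4.0, -0.2, 2.2]
grip_width: 0.6
```

>>> step_arm --rows '[[1,[0.2,0,0],[0,0,0]],[1,[0.3,0.02,0],[0,0,0]],[1,[0.3,0.02,0],[0,0,0]]]'

```text
time: 21.12
position: [562.3, -115.3, 53.6]
eef_rot: [-2.388, 2.028, 0.076]
ft_force: [-6.9, -0.9, 5.1]
grip_width: -0.0
```

>>> step_arm --rows '[[1,[0.3,0,0],[0,0,0]],[1,[0.4,0.02,0],[0,0,0]],[1,[0.4,0.02,0],[0,0,0]]]'

```text
time: 21.5
position: [562.4, -115.4, 53.3]
eef_rot: [-2.391, 2.032, 0.084]
ft_force: [-15.1, -1.8, 11.7]
grip_width: -0.2
```

```bash
python3 look.py
```

```text
top push_left 0.66 [558.7 103.6  55.6] box [  8.1 112.3]
top push_right 0.65 [ 574.6 -124.7   54.6] box [   2.9 -116.5]
top far_stop 0.62 [664.5   0.8  54.8] box [104.    0.2]
side push_left 0.67 [556.2 102.2  51.1] box [  5.5 111.2]
side push_right 0.83 [ 574.8 -123.7   54.5] box [   3.1 -115.5]
side far_stop 0.73 [ 6.647e+02 -1.000e-01  5.410e+01] box [104.1  -0.7]
wrist push_right 0.66 [ 577.1 -128.    56.7] box [   5. -120.]
wrist far_stop 0.95 [663.8   3.4  56.9] box [103.5   2.9]
22.1 [ 562.44132003 -115.44528604   53.29407527] tcp box [  -8.39725565 -106.1233359 ] [-14.87591492  -2.3969285   11.31220772]
```

The right end is hard against the stop. Back to the left for a firming push, in case it rebounded.

>>> step_arm --rows '[[1,[-3,-0.2,0],[0,0,0]],[1,[-6,-0.2,4],[0,0,0]],[1,[-6,4,7],[0,0,0]],[1,[-6,9,7],[0,0,0]],[1,[-6,14,7],[0,0,0]],[1,[-6,19,7],[0,0,0]],[1,[-6,21.4,7],[0,0,0]],[1,[-6,21.4,7],[0,0,0]],[1,[-6,21.4,7],[0,0,0]],[1,[-6,21.4,4],[0,0,0]],[1,[-6,21.4,0],[0,0,0]],[1,[-6,21.4,0],[0,0,0]]]'

```text
time: 23.6
position: [500.1, 95.9, 51.0]
eef_rot: [2.392, -2.033, -0.091]
ft_force: [-1.1, -0.5, 0.6]
grip_width: -0.1
```

>>> step_arm --rows '[[1,[1,0,0.2],[0,0,0]],[1,[2,0.1,0.2],[0,0,0]],[1,[3,0.2,0.2],[0,0,0]],[1,[3.4,0.2,0.2],[0,0,0]],[1,[3.6,0.2,0.2],[0,0,0]],[1,[3.6,0.2,0.2],[0,0,0]]]'

```text
time: 24.35
position: [535.9, 97.9, 52.9]
eef_rot: [2.392, -2.033, -0.091]
ft_force: [0.2, 0.6, -0.7]
grip_width: 0.2
```

>>> step_arm --rows '[[1,[0.3,0,0],[0,0,0]],[1,[0.6,0,0],[0,0,0]],[1,[0.8,0,0],[0,0,0]],[1,[1,0,0],[0,0,0]],[1,[1.1,0,0],[0,0,0]],[1,[1.1,0,0],[0,0,0]]]'

```text
time: 25.1
position: [544.3, 97.8, 52.6]
eef_rot: [2.389, -2.031, -0.096]
ft_force: [-7.4, -0.3, 6.3]
grip_width: -0.3
```

>>> step_arm --rows '[[1,[-3,-0.2,0],[0,0,0]],[1,[-6,-0.2,4],[0,0,0]],[1,[-9,-0.2,8],[0,0,0]],[1,[-11,3,12],[0,0,0]],[1,[-12,8,14],[0,0,0]],[1,[-12,13,14],[0,0,0]],[1,[-12,18,14],[0,0,0]],[1,[-12,22,14],[0,0,0]],[1,[-12,22,14],[0,0,0]]]'

```text
time: 26.22
position: [457.7, 149.5, 191.5]
eef_rot: [-2.453, 1.915, 0.169]
ft_force: [-0.4, -0.2, -0.8]
grip_width: -0.2
```

```bash
python3 look.py; python3 - <<'E'
from h import *
p=manip.camera('top'); im=cv2.cvtColor(p['image'],cv2.COLOR_RGB2BGR)
cv2.imwrite('pics/crop3.png',cv2.resize(im[170:285,250:400],None,fx=5,fy=5,interpolation=cv2.INTER_CUBIC))
print([np.round(r['location']) for r in manip.spot_point(p,'narrow_mark')[:1]])
E
```

```text
top push_left 0.6 [564.6  -7.4   1.5] box [3.7 1.3]
top push_right 0.6 [ 577.6 -126.    53.6] box [   5.7 -118. ]
top far_stop 0.91 [665.    0.7  50.2] box [1.045e+02 1.000e-01]
side push_left 0.61 [554.7 102.7  51.4] box [  4.  111.8]
side push_right 0.69 [ 573.4 -122.4   55.5] box [   1.9 -114.1]
26.825 [457.45624276 149.4671071  192.53238019] tcp box [-88.46337665 167.35401007] [-0.16100774 -0.32947504 -0.11404914]
[array([ 492., -410.,   53.])]
```

View pics/crop3.png

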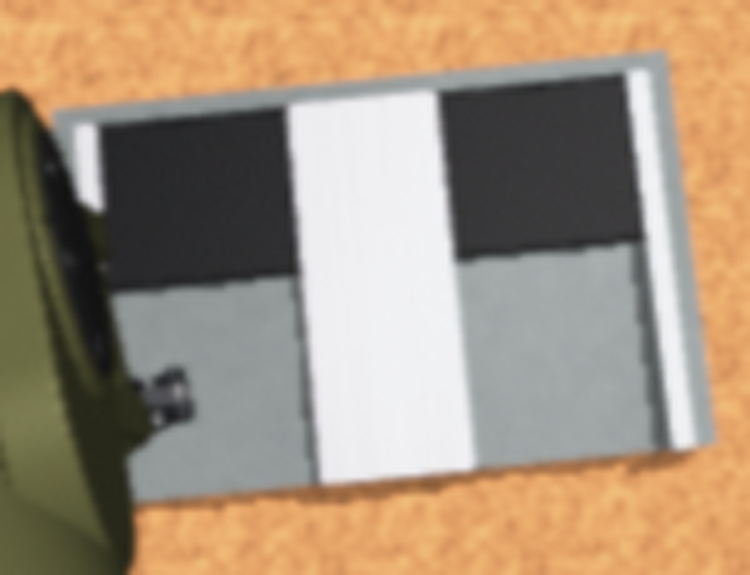

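The top crop shows both black halves meeting the far frame (rows ~120 left, ~85 right) with no well visible. The near edge is parallel to the box. The left push only reached 7 N, not far above the sliding friction, so I'll confirm it with a firmer push after straightening the tool.

```bash
python3 - <<'E'
from h import *
from scipy.spatial.transform import Rotation as R
o=manip.observe(); print(np.degrees((R.from_rotvec([-2.334,2.102,0])*R.from_rotvec(o['eef_rot']).inv()).as_rotvec()))
E
```

```text
[-5.21900864 -3.58244693 -8.05222866]
```

>>> step_arm --rows '[[1,[1,-2.5,-4],[-5.2,-3.6,-8]],[1,[4,-5,-8],[-5.2,-3.6,-8]],[1,[5,-5.2,-12],[-5.2,-3.6,-8]],[1,[5,-5.2,-13.9],[-5.2,-3.6,-8]],[1,[5,-5.2,-13.9],[-5.2,-3.6,-8]],[1,[7,-5.2,-13.9],[-5.2,-3.6,-8]],[1,[7.6,-5.2,-13.9],[-5.2,-3.6,-8]],[1,[7.6,-5.2,-13.9],[-5.2,-3.6,-8]]]'

```text
time: 27.92
position: [536.7, 78.4, 54.4]
eef_rot: [-2.357, 2.058, 0.019]
ft_force: [0.9, 0.5, 0.9]
grip_width: -0.1
```

>>> step_arm --rows '[[1,[0.4,0,0],[0,0,0]],[1,[0.8,0,0],[0,0,0]],[1,[1.1,0,0],[0,0,0]],[1,[1.4,0,0],[0,0,0]],[1,[1.4,0,0],[0,0,0]]]'

```text
time: 28.55
position: [546.5, 77.9, 53.5]
eef_rot: [-2.361, 2.062, 0.027]
ft_force: [-10.9, -1.8, 6.9]
grip_width: 0.3
```

>>> step_arm --rows '[[1,[0.3,0,0],[0,0,0]],[1,[0.6,0,0],[0,0,0]],[1,[0.6,0,0],[0,0,0]]]'

```text
time: 28.92
position: [546.5, 77.3, 52.4]
eef_rot: [2.366, -2.066, -0.039]
ft_force: [-14.7, -1.5, 11.2]
grip_width: -0.0
```

>>> step_arm --rows '[[1,[-3,-0.2,0],[0,0,0]],[1,[-5,-0.2,4],[0,0,0]],[1,[-5,-3,7],[0,0,0]],[1,[-5,-8,7],[0,0,0]],[1,[-5,-13,7],[0,0,0]],[1,[-5,-18,7],[0,0,0]],[1,[-5,-19,7],[0,0,0]],[1,[-5,-19,7],[0,0,0]],[1,[-4,-19,4],[0,0,0]],[1,[-3,-19,0.3],[0,0,0]],[1,[-1,-19,0.3],[0,0,0]],[1,[0.5,-19,0.3],[0,0,0]]]'

```text
time: 30.42
position: [552.2, -111.1, 55.0]
eef_rot: [2.368, -2.064, -0.04]
ft_force: [-0.7, -0.5, 0.0]
grip_width: 0.5
```

The left end is solid at 15 N. Now the same check on the right, then retreat.

>>> step_arm --rows '[[1,[0.4,0,-0.2],[0,0,0]],[1,[0.8,0,-0.2],[0,0,0]],[1,[1.2,0,-0.2],[0,0,0]],[1,[1.5,0,-0.2],[0,0,0]],[1,[1.5,0,-0.2],[0,0,0]]]'

```text
time: 31.05
position: [562.2, -111.0, 52.6]
eef_rot: [2.363, -2.061, -0.05]
ft_force: [-12.9, 0.5, 8.8]
grip_width: 0.1
```

>>> step_arm --rows '[[1,[-3,-0.2,0],[0,0,0]],[1,[-6,-0.2,5],[0,0,0]],[1,[-9,-0.2,10],[0,0,0]],[1,[-12,-3,14],[0,0,0]],[1,[-14,-7,16],[0,0,0]],[1,[-16,-12,16],[0,0,0]],[1,[-16,-15,16],[0,0,0]],[1,[-16,-15,16],[0,0,0]]]'

```text
time: 32.05
position: [401.8, -262.8, 213.0]
eef_rot: [2.359, -2.065, -0.048]
ft_force: [-0.1, 1.3, 0.2]
grip_width: 0.1
```

```bash
python3 look.py; python3 - <<'E'
from h import *
p=manip.camera('top'); save(p,'top9')
E
```

```text
top push_left 0.79 [557.3 103.7  55.6] box [  6.7 112.6]
top push_right 0.42 [552.3  -9.8  75. ] box [-8.7  0. ]
top far_stop 0.85 [662.8   5.4  52.9] box [102.7   4.9]
side push_left 0.69 [ 490.1 -413.4   51.1] box [-108.  -396.1]
side push_right 0.71 [ 575.5 -123.5   53.7] box [   3.9 -115.3]
side far_stop 0.87 [660.8   3.3  52.9] box [100.5   3. ]
32.65 [ 402.27560765 -260.74914681  212.61336045] tcp box [-181.30001425 -236.01137786] [ 0.0591005  -0.13369816 -0.15282891]
```

View pics/top9.png

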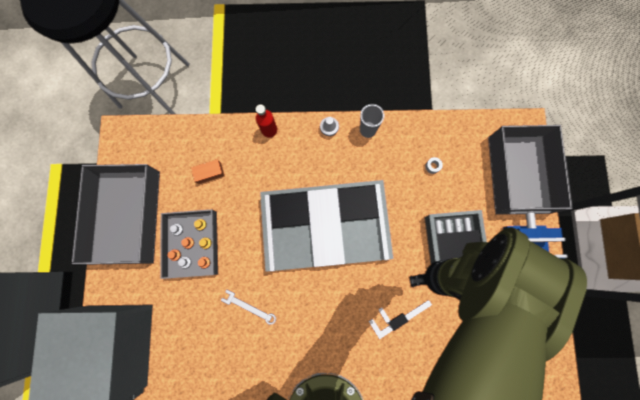

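The cover sits fully against the far stop on both sides of the strap, with its far edge at about (290,195) left and (360,187) right. The narrow box's cover is unchanged and the arm is clear.

```bash
python3 -c "
from workcell import manip
print(manip.hand_in())"
```

```text
the job is handed in; nothing more can be done
None
```

I slid the wide box's cover home by pushing its right and left ends in turn with the shut fingers, and handed the job in at about 33 s of the 48 s allowed.

- **Contact:** Each end stopped moving under a final firming push of about 13–15 N at the wrist. The largest force I read was about 19 N.
- **Pictures:** The last top pictures show both halves of the cover at the far frame and no end mills visible.
- **Networks:** They put the push points within about 4 mm of the 3 mm home position, which is their stated accuracy. The left point read 4 to 7 mm and the right 2 to 6 mm. Some low-confidence network hits were plainly on other objects, and I ignored those.
- **Narrow box:** Its cover reads within the measuring error of where it started, and the arm never came down near it. The arm was clear of everything at the end.
- **Tool tilt:** The tool tilted a few degrees on the sideways moves. I straightened it before the last pushes, and it did not affect the contact.

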